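Take a bangle pack off its display peg

TASK

A customer has chosen the red pack of bangles: slide it along its wire peg, lift it over the upturned end of the wire without forcing its thin hanger, and set it down standing upright in the white order tray, letting go only once it stands. Leave the blue and yellow packs hanging on their pegs and the green mug and the stack of bangles where they are.

Things in the scene. Friction and masses are not known exactly. Their poses are not given: they have to be found in the camera images.
- pack_red: The pack to serve: clear rigid box of red bangles, red lid and hanger, hanging from one of the three pegs (which one varies). Box 58 mm wide (y), 22 mm deep (x, along the peg), 60 mm tall, straight sides, 75 to 155 g. Origin: centre of its underside; x along the peg towards the stand's bar, z up. The thin hanger cracks if pressed on wire or stand with more than 10 N.
- pack_red_lid (a point): Centre of the red lid's top, 60 mm above the underside. The box is gripped by its two sides, 58 mm apart, just below the lid, with a finger either side of the peg. The flat hanger stands on the lid's middle: 34 mm wide (y), 2.5 mm thick (x), 29 mm tall. Axes as the pack's.
- pack_red_hole (a point): Centre of the square hole in the red hanger, 77.5 mm above the underside; 11 mm high, 14 mm wide (6 mm of hanger above it, 12 mm between it and the lid). As it hangs the hole's top edge rests on the 4 mm wire, so the pack can rise 7 mm before the hole's bottom edge meets the wire. Axes as the pack's.
- pack_blue: Blue bystander pack hanging from another peg; same box, lid and hanger as the red pack (58 x 22 x 60 mm box, 89 mm with hanger); origin at the centre of its underside, z up its height, y across its width.
- pack_yellow: Yellow bystander pack hanging from another peg; same box, lid and hanger as the red pack (58 x 22 x 60 mm box, 89 mm with hanger); origin at the centre of its underside, z up its height, y across its width.
- stand: Steel counter-top display stand, fixed. Origin on the counter below the middle of its cross-bar; y along the bar, z up; its pegs point along -x, towards the robot. Base plate 150 x 420 x 8 mm (x from -95 to 55 mm), two 14 mm posts at y = +-185 mm carrying the bar; nothing above the bar but the hangers.
- stand_bar (a point): Middle of the 12 mm thick, 398 mm long cross-bar, 235 mm above the counter; axes as the stand's. Three rigid wire pegs of 4 mm diameter leave the bar at y = -120, 0 and 120 mm, level with it, along -x. The packs hang 44 to 56 mm out from the bar's axis.
- stand_bend (a point): Point on the middle peg 62 mm out from the bar. Up to here each wire is level; its next 83 mm is bent by use, sagging up to 12 or rising up to 6.5 degrees, differently on each peg, not reported (17 mm low to 9 mm high at the elbow). At the elbow, about 145 mm from the bar, it turns up 42 degrees from that line and ends 17 mm on, round-ended, 157 mm from the bar.
- tray: White open order tray, fixed on the counter, left or right of the stand, 130 (x) x 140 (y) x 20 mm high, walls and floor 4 mm thick. Origin: centre of the underside; x, y along its sides.
- mug: Green plastic mug standing on the counter, 72 mm wide, 85 mm tall, on the side away from the tray; origin at the centre of its base.
- bangles: Standing stack of loose brass bangles, 66 mm wide, 36 mm tall, on the counter in front of the stand; origin at the centre of its base.
Not all that is in view belongs to the job. What is meant by the pack_red is not pink or purple, and is the larger of those in its own colour.

How it is judged:
On the way, in this order (a step that is already met when the one before it is completed fails the run):
1. the red pack is clear of its peg, held up beyond the wire's end (x of pack_red_hole in the frame of stand below -0.172 m and contact force between the fingers and pack_red above 0.5 N and height (world z) of pack_red above 0.08 m), for 0.1 s.
2. the red pack stands on the tray's floor while the fingers still hold it (z of pack_red in the frame of tray below 0.009 m and horizontal distance between pack_red and tray below 0.08 m and contact force between the fingers and pack_red above 0.5 N and contact force between tray and pack_red above 0.2 N), for 0.1 s.
At the end, for the whole second after the job is handed in: The red pack stands upright (within 0.1 rad, hanger up) on the tray's floor, at rest and released; the blue and yellow packs still hang on their pegs and the mug and the bangle stack stand where they were, each within 25 mm (z of pack_red in the frame of tray below 0.009 m and horizontal distance between pack_red and tray below 0.08 m and angle between pack_red's own z axis and vertical below 0.1 rad and z of pack_red_hole in the frame of tray above 0.07 m and linear speed of pack_red below 0.02 m/s and distance of each of pack_blue, pack_yellow, mug, bangles from where it was at the start of the episode below 0.025 m); the robot touches nothing.
It fails at once if while the red pack is slid off (its hole more than 62 mm out from the bar) its hanger is pressed against the peg with more than 10 N (contact force between pack_red and stand above 10 N and x of pack_red_hole in the frame of stand below -0.062 m).
It fails at once if the red pack is pressed against the stand or peg with more than 30 N at any time (contact force between pack_red and stand above 30 N).
It fails at once if a bystander pack, the mug or the bangle stack is moved more than 25 mm (distance of any of pack_blue, pack_yellow, mug, bangles from where it was at the start of the episode above 0.025 m).
It also fails if it takes over 72 s, if anything falls off the work surface, if the arm or the gripper's body presses on something with over 40 N, if the wrist force passes 120 N, or if a joint passes its speed limit or range.

ROBOT

A 7-joint arm with a two-finger parallel gripper is mounted at the origin on the work surface. World frame = base frame: x ahead of the robot, y to its left, z up, the work surface at z = 0. Lengths are in m, angles in rad, forces in N, time in s.
With the tool pointing down it reaches from about 0.35 to 0.9 m from the base axis. Payload 8.1 kg.
Tool frame: the origin (TCP) lies on the centre line of the jaws, within the pads' length; the fingertips stand 14 mm ahead of it and the grasp point (between the pads) lies 5 mm behind it; z points along the fingers, y is the direction in which the jaws open and shut (so a half turn about z gives the same grasp; the last joint's range is limited). The gripper opens to 92 mm and grips with 3 to 60 N. Pads are 19 mm wide; open, the fingers measure 130 mm over their backs; the gripper's body (75 mm by 190 mm) begins 47 mm behind the grasp point.
Start: joints at [1.207, 0.434, 0.025, 1.573, -0.012, 1.134, -0.075], TCP at [0.161, -0.604, 0.207] pointing down, gripper open.
Joint ranges: [-2.62, 2.62], [-0.44, 2.09], [-1.27, 1.32], [0.08, 2.57], [-1.32, 4.46], [0.12, 2], [-2.74, 2.74]. Speed limits (rad/s): [2.22, 2.22, 3.01, 3.01, 3.14, 3.14, 3.14].

INTERFACE

Orientations are given as a rotation vector (axis times angle).
In Python, from cell import arm, optics gives the robot as it stands.
- The arm moves only by the shell command python3 -m creep 'ROWS' [FORCE]. ROWS is JSON, a list of rows, each an object with "translation": the shift along the tool's x, y, z in m, a list of three; "rot": the turn, a rotation vector about the tool's x, y, z in degrees, a list of three; "jaw": the finger opening in m, from 0 to 0.0918. In form: [{"translation": [x, y, z], "rot": [wx, wy, wz], "jaw": jaw}, ...]. A call has 1 to 12 rows; each row shifts and turns the commanded pose from where the row before left it, along the tool's axes as they then stand; what a row does not reach is not made up. A row lasts 1/12 s, in which the tool goes at most 41.7 mm and 7.16 degrees, less where a joint would pass 70% of its speed; a pose out of reach is approached as far as the arm can. A call is refused whole if a number of a shift passes 0.0417 or a number of a turn 7.16, either way. A call with a gripper value outside its range is refused whole. The fingers move at their own pace and stop on an object; FORCE is the grip in N (left out, the last holds). Time passes only in rows, so rows that do not move let the fingers close. It gives the time, the measured TCP pose, the force and the opening at its end, in the units of the state.
- arm.observe(): the state, without advancing time (a new reading comes with each control period).
- optics.get_image(name): name is "scene" or "top" or "wrist"; returns the picture (384x512x3 uint8, red, green, blue); there is no depth.
- optics.camera_info(name): a dict with "fx", "fy", "cx", "cy" (pixels), "R" (3x3) and "t" (3): a world point X has camera coordinates R X + t. Camera axes: x right, y down, z forward; pixel columns grow to the right and rows downward; lengths in m; the calibration is good to about 2 mm. A picture is of the moment at which its call begins: read the wrist's pose just before it. camera_info takes no time and is no camera call; for the wrist camera it gives the pose at the moment of the call.
- arm.sign_off(): hands the job in, once; it reports no verdict.
Trained networks look in the newest picture that a camera, given by its name, has taken for a name from the list of things; names that differ only in an ending like _2 or _b are one class to them, and where a whole thing is asked for, a point or a joint stands for the part that bears it (a point fixed in the world has none). Each returns a list of dicts, best first, with "score" (0 to 1); they miss things now and then, are a little off and sometimes report something else, mostly with a low value. They report only what shows in the picture. A call takes as long as a camera call. They do not tell look-alikes from the thing itself.
- optics.boxes_of(camera, thing): "location" ([column, row] in pixels, amid what is visible of it).
- optics.pinpoint(camera, thing): "location" ([column, row] in pixels: a listed point, or the origin of a listed thing).
The state is a dict: "clock": time; "joints": joint angles; "dq": joint speeds; "joint_efforts": joint torques, N m; "position": TCP position; "ee_rot": TCP orientation; "force": force on the tool from outside, world axes, zero at the start; "ft_torque": the same for the moment, N m; "width": opening from 0.0 (shut) to 1.0 (fully open).
Only numpy, scipy, OpenCV 4.12 (cv2) and the standard library are available. Lean on these libraries where they do the work, as an engineer would, in place of code of your own. Each camera call takes 0.05 s, during which the arm holds its last target.

## Working session

There is one attempt and no reset: what is moved stays moved. The work goes in short steps, Python scripts to look and compute and a shell command to move; the robot and the scene stay as the last step left them, time stands still between calls to the robot, and variables do not carry over. Pictures are saved under pics/ and viewed, and the job is handed in when it is done.

```bash
ls; mkdir -p pics
python3 - <<'E'
from cell import arm, optics
import cv2
s=arm.observe(); print(s)
for n in ["scene","top","wrist"]:
    im=optics.get_image(n); cv2.imwrite(f"pics/{n}0.png",im[:,:,::-1])
    c=optics.camera_info(n); print(n,c)
    for t in ["pack_red","pack_red_hole","pack_red_lid","stand_bar","stand_bend","tray","mug","bangles","pack_blue","pack_yellow"]:
        r=optics.pinpoint(n,t); print(t,[(round(d['score'],2),[round(float(x)) for x in d['location']]) for d in r])
E
```

```text
pics
{'clock': 0.0, 'joints': array([ 1.20738018,  0.43524793,  0.02496864,  1.57410535, -0.01160152,
        1.13399275, -0.07511   ]), 'dq': array([ 0.00216026,  0.00049835, -0.00073458, -0.00146246,  0.00069847,
        0.00152197, -0.0005105 ]), 'joint_efforts': array([-5.39744578e-04, -6.67842722e+01,  9.84083824e-01, -3.14460039e+01,
       -6.08883868e-02,  4.29487566e-02,  1.55081361e-04]), 'position': array([ 0.16097117, -0.60334762,  0.20632626]), 'ee_rot': array([-3.11337622e+00, -4.08205415e-01,  5.49725950e-04]), 'force': array([-0.62813778, -0.01921184,  0.66008059]), 'ft_torque': array([ 0.0271896 , -0.00069173, -0.04379439]), 'width': 1.0025738185463173}
scene {'fx': 377.8148687774911, 'fy': 377.8148687774911, 'cx': 245.38222192470852, 'cy': 195.71986023513543, 'R': array([[-0.75708632,  0.65330408,  0.0037524 ],
       [ 0.3757594 ,  0.44013577, -0.81552767],
       [-0.53443912, -0.61601485, -0.57870592]]), 't': array([ 0.40700458, -0.09973046,  1.39986535])}
pack_red [(0.94, [231, 214]), (0.93, [256, 308]), (0.66, [289, 276]), (0.6, [253, 239]), (0.53, [204, 165])]
[... 1040 characters left out ...]
]
stand_bar [(0.7, [286, 114])]
stand_bend [(0.9, [286, 144])]
tray [(0.64, [136, 252])]
mug [(0.55, [374, 252])]
bangles [(0.53, [248, 260])]
pack_blue [(0.84, [337, 151])]
pack_yellow [(0.6, [282, 146]), (0.6, [231, 133])]
wrist {'fx': 272.79876335996255, 'fy': 272.79876335996255, 'cx': 254.9351794647311, 'cy': 193.67562638996782, 'R': array([[ 2.58729881e-01, -9.65949456e-01, -7.04602251e-04],
       [-9.21677603e-01, -2.47089821e-01,  2.99093660e-01],
       [-2.89083458e-01, -7.67350507e-02, -9.54223499e-01]]), 't': array([-0.62555897, -0.03779527,  0.39126463])}
pack_red []
pack_red_hole []
pack_red_lid []
stand_bar []
stand_bend []
tray []
mug []
bangles []
pack_blue []
pack_yellow []
```

View pics/scene0.png

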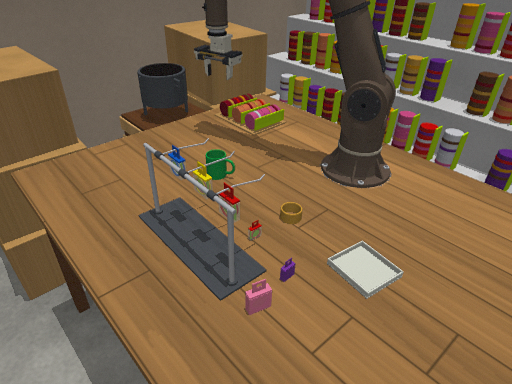

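View pics/top0.png

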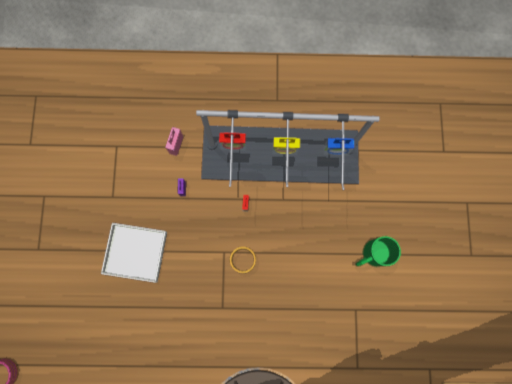

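Run:
```python
import cv2
a=cv2.imread('pics/scene0.png')[125:315,130:320]; cv2.imwrite('pics/sc_crop.png',cv2.resize(a,None,fx=3.1,fy=3.1,interpolation=cv2.INTER_CUBIC))
a=cv2.imread('pics/top0.png')[100:200,190:390]; cv2.imwrite('pics/top_crop.png',cv2.resize(a,None,fx=4,fy=4,interpolation=cv2.INTER_CUBIC))
```

```text
(no output)
```

View pics/sc_crop.png

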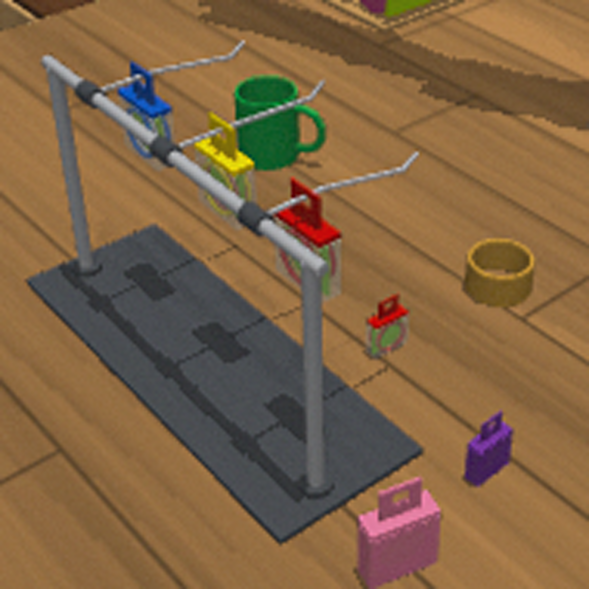

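View pics/top_crop.png

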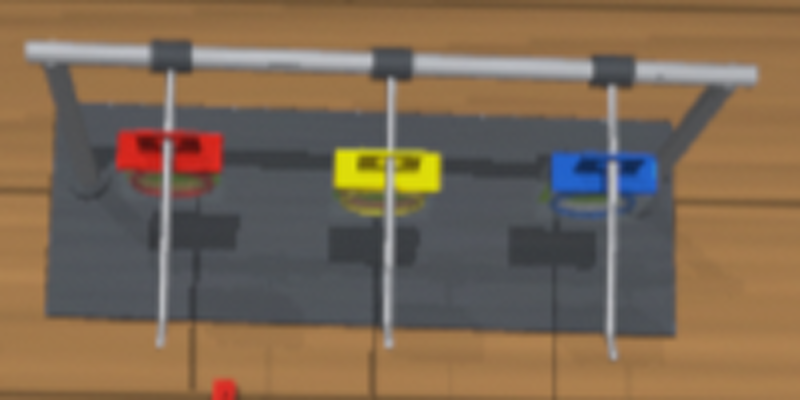

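```bash
cat > h.py <<'E'
import numpy as np, cv2
from scipy.spatial.transform import Rotation as R
def proj(c,X):
    p=np.asarray(X)@np.array(c['R']).T+c['t']; return np.stack([c['fx']*p[...,0]/p[...,2]+c['cx'],c['fy']*p[...,1]/p[...,2]+c['cy']],-1)
def ray(c,uv):
    d=np.array([(uv[0]-c['cx'])/c['fx'],(uv[1]-c['cy'])/c['fy'],1.]); Rm=np.array(c['R']); return -Rm.T@c['t'],Rm.T@d
def onplane(c,uv,z):
    o,d=ray(c,uv); return o+d*(z-o[2])/d[2]
def st(p,X):
    x,y,w=p[:3];X=np.asarray(X,float); return np.stack([x+np.cos(w)*X[...,0]-np.sin(w)*X[...,1],y+np.sin(w)*X[...,0]+np.cos(w)*X[...,1],X[...,2]],-1)
def peg(b,y=.12):
    e=np.array([-.062-.083*np.cos(b),y,.235+.083*np.sin(b)]); a=b+np.radians(42); t=e+.017*np.array([-np.cos(a),0,np.sin(a)]); return e,t
E
python3 - <<'E'
from h import *; from cell import optics
from scipy.optimize import least_squares
T=optics.camera_info('top');S=optics.camera_info('scene')
tp=[([0,.199,.235],(197,113)),([0,-.199,.235],(378.75,119)),([0,.12,.235],(232.75,114.25)),([0,0,.235],(288,115.75)),([-.095,.21,.008],(201.75,179)),([-.095,-.21,.008],(358.75,183.75))]
sp=[([0,-.199,.235],(144.8,145.3)),([0,.199,.235],(232.6,210.8)),([0,.12,.235],(211.6,195)),([.055,-.21,.008],(139,215.6)),([.055,.21,.008],(221,299.5)),([-.095,.21,.008],(265.8,270.8)),([-.095,-.21,.008],(180,197.9))]
def res(p):
    e,t=peg(p[3]); e,t=st(p,e),st(p,t); r=[]
    for X,u in tp: r.append(proj(T,st(p,X))-u)
    for X,u in sp: r.append(proj(S,st(p,X))-u)
    r+= [proj(T,t)-(230,186.25),proj(S,e)-(260,179.5),proj(S,t)-(263.9,175.3)]
    return np.concatenate(r)
o=least_squares(res,[.7,-.07,0,0]);p=o.x
print(p,np.degrees(p[2:]));print(res(p).reshape(-1,2).round(1))
print('peg e,t',st(p,peg(p[3])[0]),st(p,peg(p[3])[1]))
np.save('p.npy',p)
q=[onplane(T,u,.02) for u in [(112,224),(166,230),(157,282),(102,274)]];print(np.array(q),np.mean(q,0), onplane(T,(136,252),0))
print(onplane(S,(364,273),0))
for y in (.12,):
  for d in (.044,.05,.056):
    for z in (.235+.002-.083+.06,.2425): print(d,z,proj(T,st(p,[-d,y,z])),proj(S,st(p,[-d,y,z])))
print('bangles',onplane(T,(243,260),.036),'mug',onplane(T,(381,252),.08),'smallred',onplane(T,(246,203),0.03))
E
```

```text
[ 0.6935884  -0.05208732 -0.01616015 -0.20672085] [ -0.92590858 -11.84423196]
[[-0.1 -0.4]
 [ 0.2 -0.2]
 [ 0.4 -0.4]
 [ 0.1 -0. ]
 [-0.6 -0.6]
 [ 0.4 -0.2]
 [ 0.2 -0.9]
 [ 1.6  1.5]
 [ 0.8  0.7]
 [-0.8 -1. ]
 [-0.8 -0.4]
 [ 1.1 -1.4]
 [ 0.1 -1.3]
 [ 0.3 -0.8]
 [-0.3  0.4]
 [ 0.4 -0.3]]
peg e,t [0.55231337 0.07021158 0.21796411] [0.53761602 0.07044911 0.22650411]
[[0.47558565 0.38101809 0.02      ]
 [0.46232575 0.24240738 0.02      ]
 [0.33187166 0.2577098  0.02      ]
 [0.34960785 0.3960279  0.02      ]] [0.40484773 0.31929079 0.02      ] [0.40650104 0.3202753  0.        ]
[ 4.14445967e-01  3.26824630e-01 -1.11022302e-16]
0.044 0.21399999999999997 [232.72017762 136.21910059] [228.04456657 196.04548452]
0.044 0.2425 [232.17672496 131.95707474] [227.76202339 185.94721885]
0.05 0.21399999999999997 [232.60853393 138.81839109] [230.06379738 195.10411504]
0.05 0.2425 [232.06102697 134.62946589] [229.82045639 185.02447793]
0.056 0.21399999999999997 [232.49661708 141.42404145] [232.06878025 194.16938798]
0.056 0.2425 [231.94503734 137.3085934 ] [231.86409117 184.10837067]
bangles [0.3886592  0.04371542 0.036     ] mug [ 0.41079006 -0.28973542  0.08      ] smallred [0.53400002 0.03904597 0.03      ]
```

```bash
cat >> h.py <<'E'
def tool(s): return R.from_rotvec(s['ee_rot']).as_matrix(), np.array(s['position'])
def delta(s,pos,yawsel):
    # desired rotation: tool z down, tool x at world yaw angle
    c,w=np.cos(yawsel),np.sin(yawsel); Rd=np.array([[c,w,0],[w,-c,0],[0,0,-1]]).astype(float)
    M,p=tool(s); return M.T@(np.array(pos)-p), np.degrees(R.from_matrix(M.T@Rd).as_rotvec())
E
python3 - <<'E'
from h import *; from cell import *
s=arm.observe();M,p=tool(s);print(M.round(3))
c=optics.camera_info('wrist');o=-np.array(c['R']).T@c['t'];print('cam in tool',M.T@(o-p),'fwd',M.T@np.array(c['R'])[2])
P=np.load('p.npy')
for y in(P[2],P[2]+np.pi): print(delta(s,[.5,.07,.33],y))
E
```

```text
[[ 0.966  0.258 -0.   ]
 [ 0.258 -0.966  0.   ]
 [-0.    -0.    -1.   ]]
cam in tool [ 0.08157343  0.00076842 -0.17709365] fwd [-2.99083191e-01 -3.59199076e-04  9.54226973e-01]
(array([ 0.50114467, -0.56372547, -0.12287032]), array([-1.19757629e-03,  8.44016830e-04,  1.58642201e+01]))
(array([ 0.50114467, -0.56372547, -0.12287032]), array([-1.21671478e-03, -1.72639778e-03, -1.64135780e+02]))
```

```bash
python3 -m creep '[{"translation":[0,0,-0.04],"rot":[0,0,5.3],"jaw":0.0918},{"translation":[0,0,-0.04],"rot":[0,0,5.3],"jaw":0.0918},{"translation":[0,0,-0.04],"rot":[0,0,5.3],"jaw":0.0918},{"translation":[0.018,-0.033,0],"rot":[0,0,0],"jaw":0.0918},{"translation":[0.018,-0.033,0],"rot":[0,0,0],"jaw":0.0918},{"translation":[0.018,-0.033,0],"rot":[0,0,0],"jaw":0.0918},{"translation":[0.018,-0.033,0],"rot":[0,0,0],"jaw":0.0918},{"translation":[0.018,-0.033,0],"rot":[0,0,0],"jaw":0.0918},{"translation":[0.018,-0.033,0],"rot":[0,0,0],"jaw":0.0918},{"translation":[0.018,-0.033,0],"rot":[0,0,0],"jaw":0.0918},{"translation":[0.018,-0.033,0],"rot":[0,0,0],"jaw":0.0918},{"translation":[0.018,-0.033,0],"rot":[0,0,0],"jaw":0.0918}]' 20
python3 -m creep '[{"translation":[0.018,-0.033,0],"rot":[0,0,0],"jaw":0.0918},{"translation":[0.018,-0.033,0],"rot":[0,0,0],"jaw":0.0918},{"translation":[0.018,-0.033,0],"rot":[0,0,0],"jaw":0.0918},{"translation":[0.018,-0.033,0],"rot":[0,0,0],"jaw":0.0918},{"translation":[0.018,-0.033,0],"rot":[0,0,0],"jaw":0.0918},{"translation":[0.018,-0.033,0],"rot":[0,0,0],"jaw":0.0918},{"translation":[0.018,-0.033,0],"rot":[0,0,0],"jaw":0.0918},{"translation":[0.018,-0.033,0],"rot":[0,0,0],"jaw":0.0918},{"translation":[0.018,-0.033,0],"rot":[0,0,0],"jaw":0.0918},{"translation":[0,0,0],"rot":[0,0,0],"jaw":0.0918},{"translation":[0,0,0],"rot":[0,0,0],"jaw":0.0918},{"translation":[0,0,0],"rot":[0,0,0],"jaw":0.0918}]'
python3 - <<'E'
from h import *; from cell import *
import pickle
s=arm.observe();c=optics.camera_info('wrist');im=optics.get_image('wrist');print(s['position'],s['ee_rot'],np.abs(s['dq']).max(),s['clock'])
cv2.imwrite('pics/w1.png',im[:,:,::-1]);pickle.dump((s,c),open('w1.pkl','wb'))
E
```

```text
clock: 2.65
position: [0.3286, -0.3079, 0.3274]
ee_rot: [3.141, -0.026, 0.001]
force: [1.7, -0.4, -0.2]
width: 0.999
clock: 3.65
position: [0.4949, -0.0159, 0.327]
ee_rot: [3.141, -0.026, -0.001]
force: [0.2, -0.5, 0.6]
width: 1.0
[ 0.4948652  -0.01587944  0.32696243] [ 3.14099807e+00 -2.61340993e-02 -7.48570530e-04] 0.02187059331504373 3.65
```

View pics/w1.png

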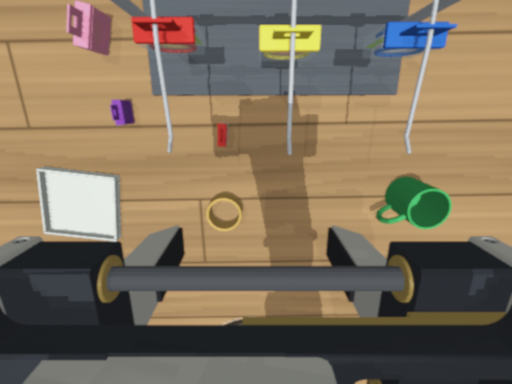

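The wrist view shows the red pack on the left peg (hanger ~(163,30)), wire elbow ~(168,135), tip ~(171,151); the tray is at lower left. Next I take a second view from the +y side for parallax.

```bash
python3 -m creep '[{"translation":[0,-0.03,0],"rot":[0,0,-0.1],"jaw":0.0918},{"translation":[0,-0.03,0],"rot":[0,0,0],"jaw":0.0918},{"translation":[0,-0.03,0],"rot":[0,0,0],"jaw":0.0918},{"translation":[0,-0.03,0],"rot":[0,0,0],"jaw":0.0918},{"translation":[0,-0.03,0],"rot":[0,0,0],"jaw":0.0918},{"translation":[0,-0.03,0],"rot":[0,0,0],"jaw":0.0918},{"translation":[0,0,0],"rot":[0,0,0],"jaw":0.0918},{"translation":[0,0,0],"rot":[0,0,0],"jaw":0.0918},{"translation":[0,0,0],"rot":[0,0,0],"jaw":0.0918}]'
python3 - <<'E'
from h import *; from cell import *
import pickle
s=arm.observe();c=optics.camera_info('wrist');im=optics.get_image('wrist');print(s['position'],s['ee_rot'],np.abs(s['dq']).max(),s['clock'])
cv2.imwrite('pics/w2.png',im[:,:,::-1]);pickle.dump((s,c),open('w2.pkl','wb'))
for k,(x0,y0) in {1:(110,0),2:(190,0)}.items():
    a=cv2.imread(f'pics/w{k}.png')[y0:y0+165,x0:x0+ (130 if k==1 else 220)]
    cv2.imwrite(f'pics/w{k}c.png',cv2.resize(a,None,fx=3.6,fy=3.6,interpolation=cv2.INTER_CUBIC))
E
```

```text
clock: 4.45
position: [0.4981, 0.1627, 0.3271]
ee_rot: [3.14, -0.027, 0.0]
force: [-0.1, -0.1, -0.3]
width: 1.001
[0.49806545 0.16273069 0.32707035] [ 3.14033581e+00 -2.68010058e-02  1.07467465e-04] 0.013153778858481006 4.45
```

View pics/w2.png

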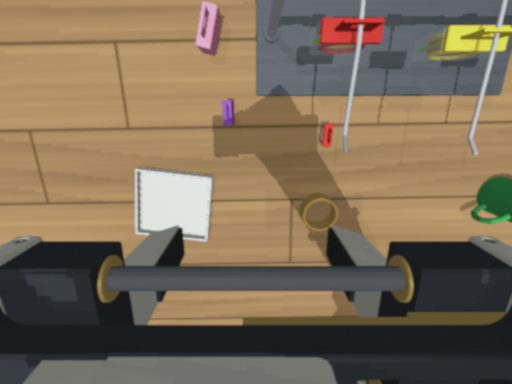

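View pics/w1c.png

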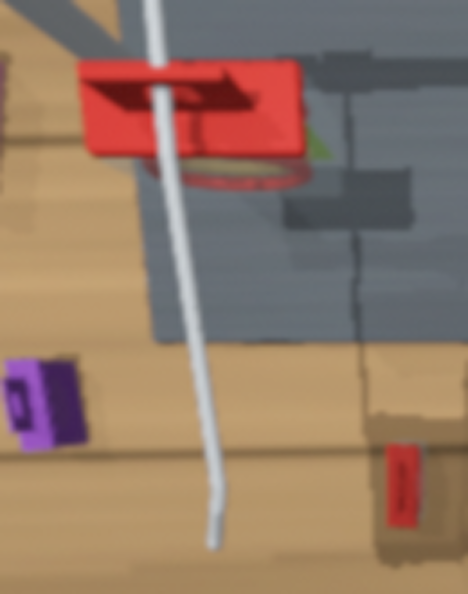

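View pics/w2c.png

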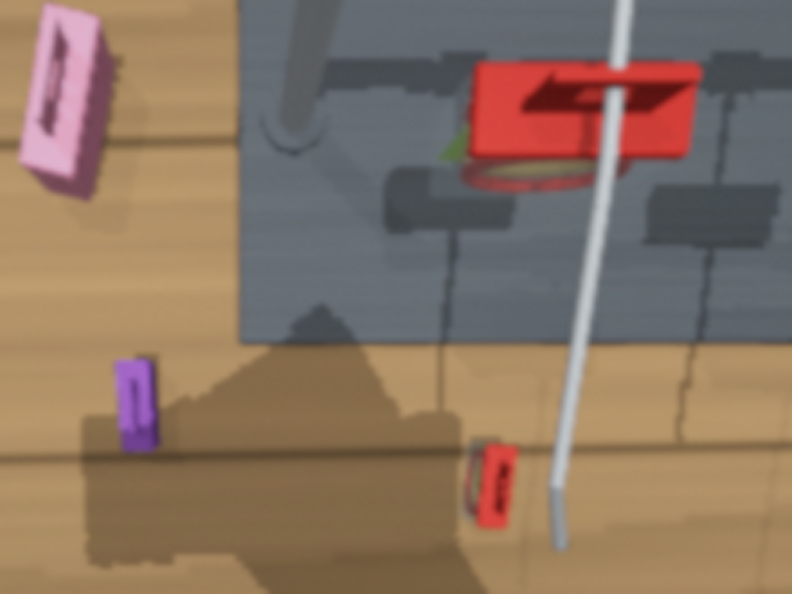

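Run:
```python
from h import *; from cell import *
import pickle
from scipy.optimize import least_squares
T=optics.camera_info('top');S=optics.camera_info('scene');c1=pickle.load(open('w1.pkl','rb'))[1];c2=pickle.load(open('w2.pkl','rb'))[1]
def tri(obs):
    f=lambda X:np.concatenate([(proj(c,X)-u)*w for c,u,w in obs]);o=least_squares(f,[.55,.07,.22]);return o.x.round(4),f(o.x).round(1)
print('tip w',tri([(c1,(169.4,152.2),1),(c2,(345.6,152.2),1)]))
print('elb w',tri([(c1,(170.6,134.4),1),(c2,(344.4,135),1)]))
print('tip all',tri([(c1,(169.4,152.2),1),(c2,(345.6,152.2),1),(S,(263.9,175.3),1),(T,(230,186.25),1)]))
print('elb all',tri([(c1,(170.6,134.4),1),(c2,(344.4,135),1),(S,(260,179.5),1)]))
print('tip st',tri([(S,(263.9,175.3),1),(T,(230,186.25),1)]))
P=np.load('p.npy')
# line check: wire level position seen at rows
for c,n in((c1,1),(c2,2)):
  for d in(.03,.04,.05,.062,.09,.12): print(n,d,proj(c,st(P,[-d,.12,.235-max(0,d-.062)*.21])).round(1))
print('yellow tip',)
```

```text
tip w (array([0.5355, 0.0696, 0.2278]), array([ 0. , -0.2, -0. ,  0.2]))
elb w (array([0.552 , 0.0693, 0.2186]), array([-0. ,  0.1,  0. , -0.1]))
tip all (array([0.5356, 0.0697, 0.2268]), array([ 0.2, -0.4, -0.4, -0. ,  0.7, -0.8,  0.6,  0.2]))
elb all (array([0.552 , 0.0693, 0.2186]), array([-0.1,  0.1, -0.1, -0. , -0.4,  0. ]))
tip st (array([0.5369, 0.0704, 0.2251]), array([ 0.5,  0.1,  0.3, -0.3]))
1 0.03 [151.4  -0.7]
1 0.04 [152.7  13. ]
1 0.05 [154.   26.3]
1 0.062 [155.5  41.8]
1 0.09 [160.9  77. ]
1 0.12 [166.2 110.6]
2 0.03 [3.625e+02 1.000e-01]
2 0.04 [361.1  13.7]
2 0.05 [359.8  27. ]
2 0.062 [358.2  42.5]
2 0.09 [352.5  77.5]
2 0.12 [347.1 111.1]
yellow tip
```

Run:
```python
from h import *; from cell import *
import pickle
from scipy.optimize import least_squares
c1=pickle.load(open('w1.pkl','rb'))[1];c2=pickle.load(open('w2.pkl','rb'))[1]
P=np.load('p.npy')
o1=np.array([(131.9,17.8),(193.3,17.2)]);o2=np.array([(321.9,18.1),(384.4,18.9)])
b1=np.array([(135.8,42.5),(194.4,42.2)]);b2=np.array([(320.6,43),(381.7,43.3)])
def f(q):
    d,y,w=q
    def X(v): 
        v=np.array(v,float); return np.stack([-d+v[:,0]-w*v[:,1], y+v[:,1]+w*v[:,0], .214+v[:,2]],-1)
    t=X([[.011,.029,0],[.011,-.029,0]]);b=X([[-.011,.029,0],[-.011,-.029,0]])
    r=[]
    for c,o,bb in((c1,o1,b1),(c2,o2,b2)):
        r+=[proj(c,st(P,t))-o,proj(c,st(P,b))-bb]
    return np.concatenate(r).ravel()
o=least_squares(f,[.05,.12,0]);print(o.x,f(o.x).reshape(-1,2).round(1));print('lid',st(P,[-o.x[0],o.x[1],.214]))
s=arm.observe()
g=st(P,[-o.x[0],o.x[1],.214]); print(delta(s,[g[0],g[1],.214-.010-.005],P[2]+o.x[2]))
```

```text
[0.0480733  0.11881281 0.00219926] [[-1.5 -0.9]
 [-0.3 -0.4]
 [-2.2  1. ]
 [ 0.2  1.2]
 [ 1.2 -0.5]
 [ 1.2 -1.4]
 [ 0.8  1.2]
 [ 0.6  0.7]]
lid [0.64744133 0.06748682 0.214     ]
(array([0.15092453, 0.09199368, 0.12821939]), array([ 0.06878873, -0.00794767, -0.2327199 ]))
```

```bash
python3 -m creep '[{"translation":[0.025,0.0153,0],"rot":[0,0,-0.2],"jaw":0.0918},{"translation":[0.025,0.0153,0],"rot":[0,0,0],"jaw":0.0918},{"translation":[0.025,0.0153,0],"rot":[0,0,0],"jaw":0.0918},{"translation":[0.025,0.0153,0],"rot":[0,0,0],"jaw":0.0918},{"translation":[0.025,0.0153,0],"rot":[0,0,0],"jaw":0.0918},{"translation":[0.025,0.0153,0],"rot":[0,0,0],"jaw":0.0918},{"translation":[0,0,0.02],"rot":[0,0,0],"jaw":0.0918},{"translation":[0,0,0.02],"rot":[0,0,0],"jaw":0.0918},{"translation":[0,0,0.02],"rot":[0,0,0],"jaw":0.0918},{"translation":[0,0,0],"rot":[0,0,0],"jaw":0.0918},{"translation":[0,0,0],"rot":[0,0,0],"jaw":0.0918},{"translation":[0,0,0],"rot":[0,0,0],"jaw":0.0918}]'
python3 - <<'E'
from h import *; from cell import *
import pickle
P=np.load('p.npy');s=arm.observe();c=optics.camera_info('wrist');im=optics.get_image('wrist');print(s['position'],s['ee_rot'],np.abs(s['dq']).max(),s['clock'])
im=np.ascontiguousarray(im[:,:,::-1]);cv2.imwrite('pics/w3.png',im);pickle.dump((s,c),open('w3.pkl','wb'))
print(delta(s,[.6474,.0677,.199],P[2]))
for X in [(-.048+.011,.119+.029,.214),(-.048+.011,.119-.029,.214),(-.048-.011,.119+.029,.214),(-.048-.011,.119-.029,.214),(-.048,.119,.243)]: print(proj(c,st(P,X)))
E
```

```text
clock: 5.5
position: [0.6472, 0.07, 0.2685]
ee_rot: [3.141, -0.02, 0.002]
force: [0.3, 0.1, 0.6]
width: 1.003
[0.647161   0.06996433 0.26848977] [ 3.14133657e+00 -2.03825287e-02  2.18027446e-03] 0.014005923309305574 5.5
(array([0.00017182, 0.00224851, 0.06949049]), array([ 0.01019724, -0.0796167 ,  0.18239288]))
[224.2510896  191.18891462]
[289.6154117  191.45141061]
[224.96055475 214.30122467]
[288.60193217 214.55148485]
[257.09564315 215.04432264]
```

View pics/w3.png

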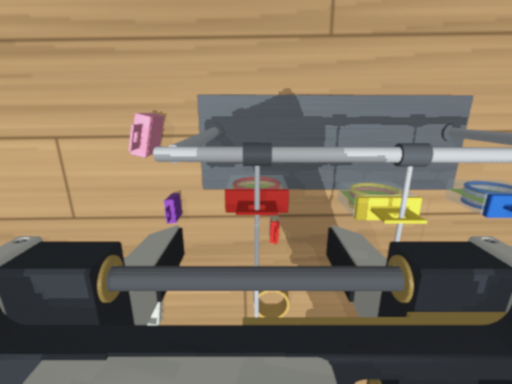

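The lid spans columns 225–288, rows 190–213, as predicted, so the pack is where I fitted it. I'll descend and grip.

```bash
python3 -m creep '[{"translation":[0,0.002,0.009],"rot":[0,0,0.2],"jaw":0.0918},{"translation":[0,0,0.015],"rot":[0,0,0],"jaw":0.0918},{"translation":[0,0,0.015],"rot":[0,0,0],"jaw":0.0918},{"translation":[0,0,0.015],"rot":[0,0,0],"jaw":0.0918},{"translation":[0,0,0.015],"rot":[0,0,0],"jaw":0.0918},{"translation":[0,0,0],"rot":[0,0,0],"jaw":0.0918},{"translation":[0,0,0],"rot":[0,0,0],"jaw":0.0918},{"translation":[0,0,0],"rot":[0,0,0],"jaw":0.0918}]' 20
python3 - <<'E'
from h import *; from cell import *
P=np.load('p.npy');s=arm.observe();print(s['position'],s['force'],delta(s,[.6474,.0677,.199],P[2]))
im=optics.get_image('wrist');cv2.imwrite('pics/w4.png',im[:,:,::-1])
E
```

```text
clock: 6.22
position: [0.6472, 0.0691, 0.1993]
ee_rot: [-3.141, 0.024, -0.002]
force: [1.1, 0.2, 0.5]
width: 1.001
[0.64724976 0.06911686 0.1992536 ] [1.05503837 0.17158321 0.47671192] (array([0.00017124, 0.0014145 , 0.00025344]), array([-0.01668396, -0.08524656,  0.0607416 ]))
```

View pics/w4.png

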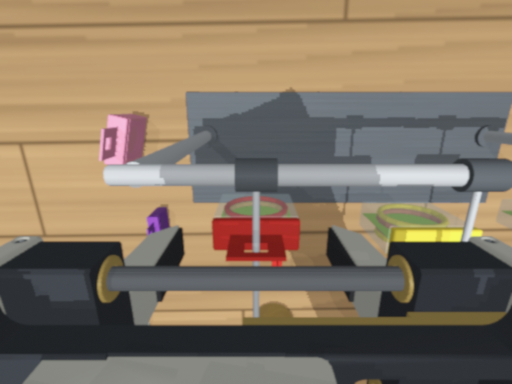

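```bash
python3 -m creep '[{"translation":[0,0,0],"rot":[0,0,0],"jaw":0.05},{"translation":[0,0,0],"rot":[0,0,0],"jaw":0.05},{"translation":[0,0,0],"rot":[0,0,0],"jaw":0.05},{"translation":[0,0,0],"rot":[0,0,0],"jaw":0.05},{"translation":[0,0,0],"rot":[0,0,0],"jaw":0.05},{"translation":[0,0,0],"rot":[0,0,0],"jaw":0.05},{"translation":[0,0,0],"rot":[0,0,0],"jaw":0.05},{"translation":[0,0,0],"rot":[0,0,0],"jaw":0.05}]' 20
python3 - <<'E'
from h import *; from cell import *
s=arm.observe();print(s['position'],s['force'],s['width']*.0918)
im=optics.get_image('wrist');cv2.imwrite('pics/w5.png',im[:,:,::-1])
E
```

```text
clock: 6.93
position: [0.6467, 0.0689, 0.1981]
ee_rot: [3.141, -0.024, -0.0]
force: [-1.1, 0.1, 0.1]
width: 0.544
[0.64665167 0.06893977 0.19809665] [-1.06759332  0.13727206  0.13872361] 0.04994842305121602
```

View pics/w5.png

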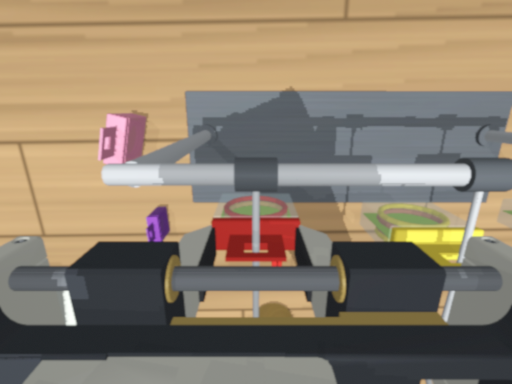

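Run:
```python
from h import *; from cell import *
P=np.load('p.npy');s=arm.observe();M,p=tool(s);c=optics.camera_info('wrist')
for n,v in dict(tcp=(0,0,0),grasp=(0,0,-.005),L29=(0,-.029,-.005),R29=(0,.029,-.005),Lf=(-.0095,-.029,-.005),Lb=(.0095,-.029,-.005),body=(0,-.029,-.052)).items(): print(n,proj(c,p+M@np.array(v)).round(1))
for X in [(-.048+.011,.119+.029,.214),(-.048+.011,.119-.029,.214),(-.048-.011,.119+.029,.214),(-.048-.011,.119-.029,.214),(-.048,.119+.017,.243),(-.048,.119-.017,.243),(-.048+.011,.119+.029,.154)]: print(X,proj(c,st(P,X)).round(1))
a=cv2.imread('pics/w5.png')[190:330,170:350];cv2.imwrite('pics/w5c.png',cv2.resize(a,None,fx=4,fy=4,interpolation=cv2.INTER_CUBIC))
```

```text
tcp [254.1 228.9]
grasp [254.1 232. ]
L29 [212.2 231.9]
R29 [296. 232.]
Lf [212.8 244.3]
Lb [211.5 219.2]
body [198.8 270.5]
(-0.037000000000000005, 0.148, 0.214) [210.8 222.4]
(-0.037000000000000005, 0.09, 0.214) [301.4 222.6]
(-0.059, 0.148, 0.214) [212.3 252.9]
(-0.059, 0.09, 0.214) [299.6 253.1]
(-0.048, 0.136, 0.243) [225.3 261.9]
(-0.048, 0.102, 0.243) [287.1 262. ]
(-0.037000000000000005, 0.148, 0.154) [221.7 194.2]
```

View pics/w5c.png

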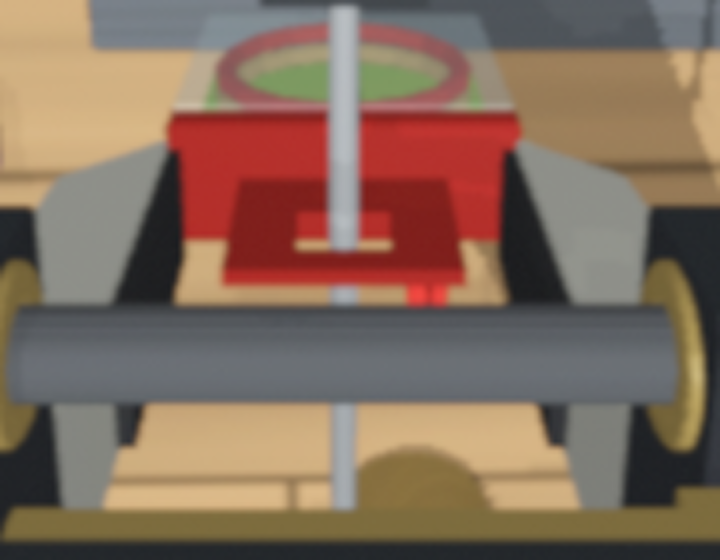

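```bash
python3 -m creep '[{"translation":[0,0,0],"rot":[0,0,0],"jaw":0.04},{"translation":[0,0,0],"rot":[0,0,0],"jaw":0.04},{"translation":[0,0,0],"rot":[0,0,0],"jaw":0.04}]' 20
python3 - <<'E'
from h import *; from cell import *
s=arm.observe();print(s['position'],s['force'],s['width']*.0918)
im=optics.get_image('wrist');cv2.imwrite('pics/w6.png',im[190:330,170:350,::-1])
E
```

```text
clock: 7.23
position: [0.6467, 0.0689, 0.1981]
ee_rot: [3.141, -0.024, 0.0]
force: [-0.0, 0.6, 0.0]
width: 0.442
[0.64669273 0.06893287 0.19810821] [-0.01235669  0.62652182  0.0309776 ] 0.04054344994012573
```

View pics/w6.png

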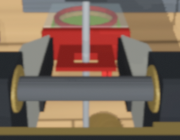

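Run:
```python
import cv2
a=cv2.imread('pics/w5.png')[190:330,170:350];b=cv2.imread('pics/w6.png')
cv2.imwrite('pics/cmp.png',cv2.resize(cv2.vconcat([a,b]),None,fx=2.1,fy=2.1,interpolation=cv2.INTER_CUBIC))
print(cv2.absdiff(a,b).mean())
```

```text
14.58989417989418
```

View pics/cmp.png

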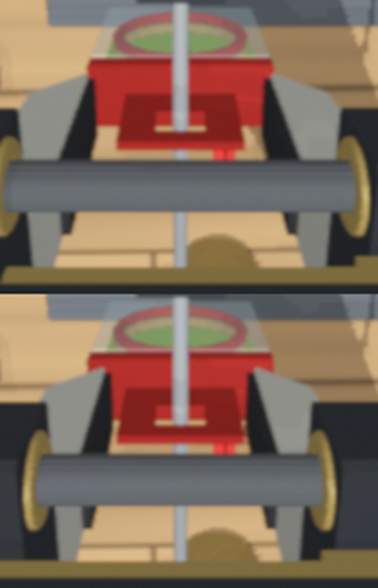

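Run:
```python
from h import *; from cell import *
s=arm.observe();M,p=tool(s);c=optics.camera_info('wrist')
for x in(-.0095,.0095):
  for z in (.014,-.005,-.03): print(x,z,proj(c,p+M@np.array((x,-.0203,z))).round(1), proj(c,p+M@np.array((x,.0203,z))).round(1))
a=cv2.imread('pics/w6.png');cv2.imwrite('pics/w6b.png',cv2.resize(a,None,fx=4.2,fy=4.2,interpolation=cv2.INTER_CUBIC))
```

```text
-0.0095 0.014 [227.8 232.5] [280.6 232.6]
-0.0095 -0.005 [225.2 244.3] [283.1 244.4]
-0.0095 -0.03 [221.  263.7] [287.1 263.7]
0.0095 0.014 [227.1 209.4] [281.4 209.4]
0.0095 -0.005 [224.4 219.2] [284.  219.3]
0.0095 -0.03 [219.8 235.6] [288.2 235.7]
```

View pics/w6b.png

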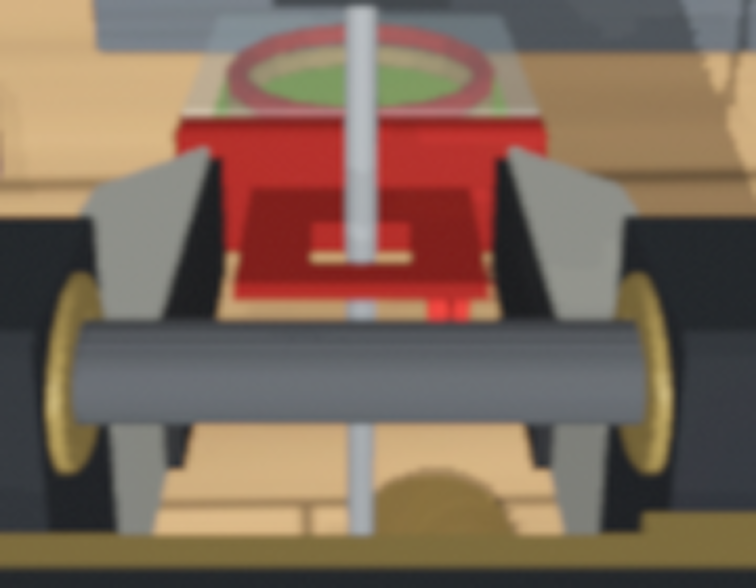

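Run:
```python
from h import *; from cell import *
s=arm.observe();M,p=tool(s);c=optics.camera_info('scene')
im=optics.get_image('scene');cv2.imwrite('pics/s2.png',im[:,:,::-1])
a=np.ascontiguousarray(im[90:250,150:310,::-1]);cv2.imwrite('pics/s2c.png',cv2.resize(a,None,fx=3.7,fy=3.7,interpolation=cv2.INTER_CUBIC))
for z in(.014,-.021,-.052):print(z,[((proj(c,p+M@np.array((0,y,z)))-[150,90])*3.7).round(0) for y in (-.02,.02)])
print(s['clock'])
```

```text
0.014 [array([315., 442.]), array([277., 413.])]
-0.021 [array([315., 397.]), array([276., 369.])]
-0.052 [array([314., 356.]), array([274., 329.])]
7.2833
```

View pics/s2c.png

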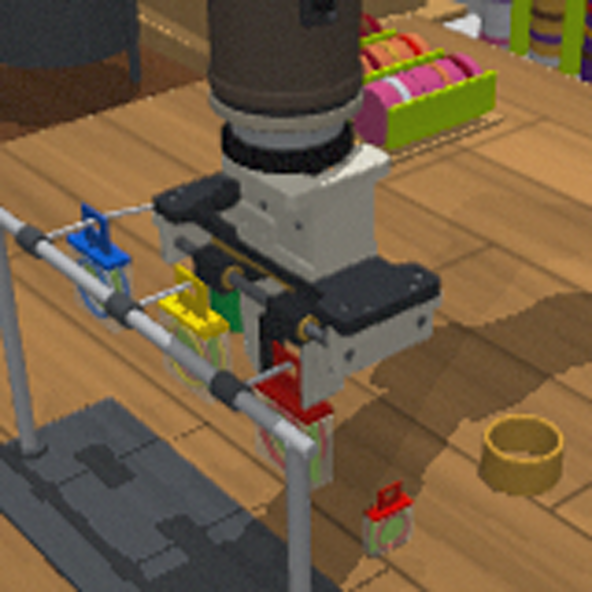

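The jaws closed to 40 mm without stopping. In the pictures the fingertips are about 30 mm higher than the stated tool offset implies, just above the lid. I'll reopen, go lower in steps, and check with images.

```bash
python3 -m creep '[{"translation":[0,0,0],"rot":[0,0,0],"jaw":0.0918},{"translation":[0,0,0],"rot":[0,0,0],"jaw":0.0918},{"translation":[0,0,0],"rot":[0,0,0],"jaw":0.0918},{"translation":[0,0,0],"rot":[0,0,0],"jaw":0.0918},{"translation":[0,0,0],"rot":[0,0,0],"jaw":0.0918},{"translation":[0,0,0],"rot":[0,0,0],"jaw":0.0918},{"translation":[0,0,0.008],"rot":[0,0,0],"jaw":0.0918},{"translation":[0,0,0.007],"rot":[0,0,0],"jaw":0.0918},{"translation":[0,0,0],"rot":[0,0,0],"jaw":0.0918},{"translation":[0,0,0],"rot":[0,0,0],"jaw":0.0918}]' 20
python3 - <<'E'
from h import *; from cell import *
s=arm.observe();M,p=tool(s);c=optics.camera_info('scene');print(p,s['force'],s['width'])
im=optics.get_image('scene');im2=optics.get_image('wrist')
a=np.ascontiguousarray(im[130:230,190:290,::-1]);cv2.imwrite('pics/s3c.png',cv2.resize(a,None,fx=6,fy=6,interpolation=cv2.INTER_CUBIC));cv2.imwrite('pics/w7.png',im2[:,:,::-1])
E
```

```text
clock: 8.17
position: [0.6461, 0.0688, 0.1821]
ee_rot: [3.141, -0.023, -0.003]
force: [-0.5, 0.8, -0.2]
width: 0.999
[0.64608517 0.06877988 0.18209386] [-0.46990563  0.84186358 -0.24014032] 0.9993034121091544
```

View pics/s3c.png

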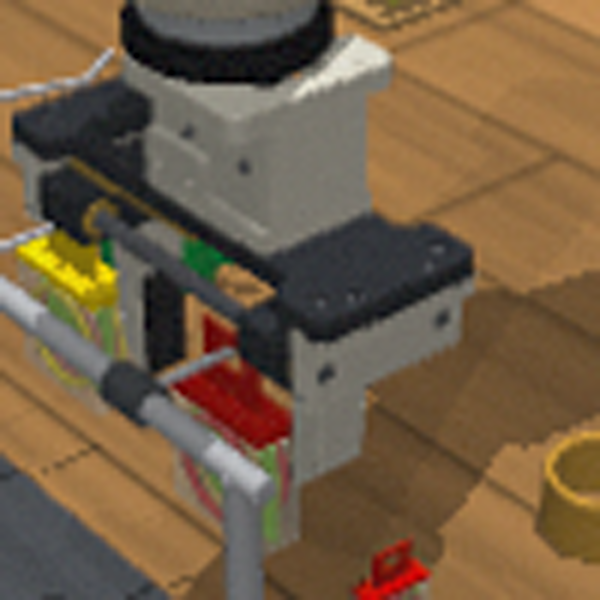

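View pics/w7.png

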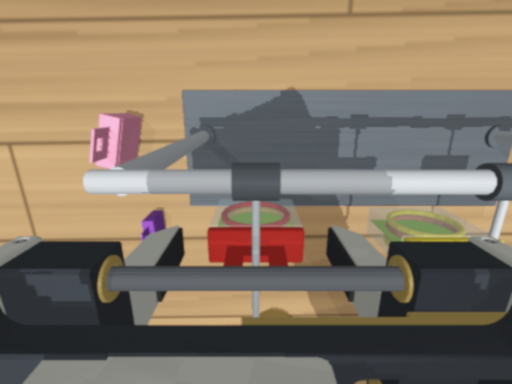

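Run:
```python
from h import *; from cell import *
s=arm.observe();M,p=tool(s);c=optics.camera_info('scene')
for y in(-.0459,-.065):
  for x in(-.0095,.0095):
    for z in(.014,0,-.014,-.021,-.035): print(y,x,z,((proj(c,p+M@np.array((x,y,z)))-[190,130])*6).round(0))
P=np.load('p.npy')
for z in(.214,.208): print(((proj(c,st(P,[-.037,.148,z]))-[190,130])*6).round(),((proj(c,st(P,[-.048,.119,z+.029]))-[190,130])*6).round())
```

```text
-0.0459 -0.0095 0.014 [332. 529.]
-0.0459 -0.0095 0 [332. 501.]
-0.0459 -0.0095 -0.014 [332. 472.]
-0.0459 -0.0095 -0.021 [332. 457.]
-0.0459 -0.0095 -0.035 [333. 428.]
-0.0459 0.0095 0.014 [295. 548.]
-0.0459 0.0095 0 [294. 520.]
-0.0459 0.0095 -0.014 [294. 491.]
-0.0459 0.0095 -0.021 [294. 477.]
-0.0459 0.0095 -0.035 [294. 447.]
-0.065 -0.0095 0.014 [364. 552.]
-0.065 -0.0095 0 [364. 524.]
-0.065 -0.0095 -0.014 [365. 495.]
-0.065 -0.0095 -0.021 [365. 481.]
-0.065 -0.0095 -0.035 [365. 451.]
-0.065 0.0095 0.014 [326. 573.]
-0.065 0.0095 0 [326. 544.]
-0.065 0.0095 -0.014 [326. 515.]
-0.065 0.0095 -0.021 [326. 501.]
-0.065 0.0095 -0.035 [326. 471.]
[259. 436.] [233. 330.]
[259. 448.] [234. 343.]
```

```bash
python3 -m creep '[{"translation":[0,0,0.003],"rot":[0,0,0],"jaw":0.0918},{"translation":[0,0,0.003],"rot":[0,0,0],"jaw":0.0918},{"translation":[0,0,0],"rot":[0,0,0],"jaw":0.0918},{"translation":[0,0,0],"rot":[0,0,0],"jaw":0.0918}]' 20
python3 - <<'E'
from h import *; from cell import *
s=arm.observe();M,p=tool(s);print(p,s['force'],s['ft_torque'])
im=optics.get_image('scene');a=np.ascontiguousarray(im[150:220,190:260,::-1]);cv2.imwrite('pics/s4c.png',cv2.resize(a,None,fx=8.5,fy=8.5,interpolation=cv2.INTER_CUBIC))
im=optics.get_image('top');a=np.ascontiguousarray(im[80:220,180:320,::-1]);cv2.imwrite('pics/t4c.png',cv2.resize(a,None,fx=4,fy=4,interpolation=cv2.INTER_CUBIC))
E
```

```text
clock: 8.6
position: [0.6465, 0.0689, 0.1769]
ee_rot: [3.141, -0.024, -0.001]
force: [-0.7, 0.7, 0.3]
width: 0.995
[0.6465122  0.06890135 0.17687907] [-0.67386495  0.68420978  0.32300237] [ 0.01969474  0.00939894 -0.00469984]
```

View pics/s4c.png

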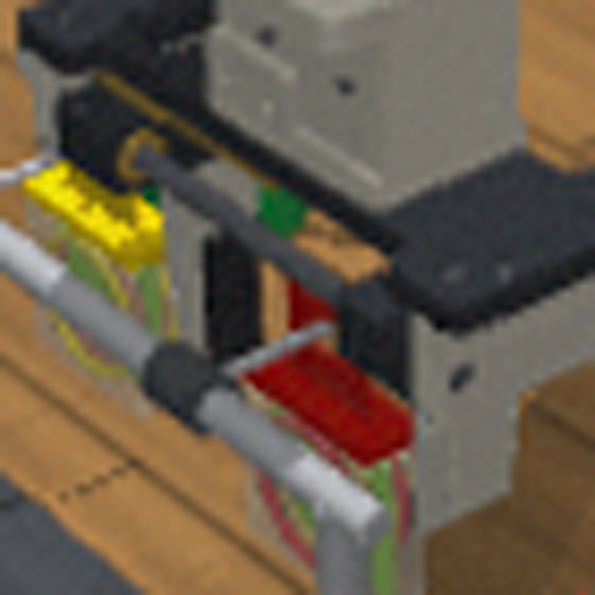

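Run:
```python
from h import *; from cell import *
from scipy.optimize import least_squares
s=arm.observe();M,p=tool(s);c=optics.camera_info('scene');w=optics.camera_info('wrist')
# rod line param tool x,z ; scene: line passes through pixel (225.3,178.8)
def f(q):
    x,z,y=q; a=proj(c,p+M@np.array([x,y,z]))-(225.3,178.8); b=proj(w,p+M@np.array([x,0,z]))[1]-278.5
    return [a[0],a[1],b]
o=least_squares(f,[0,-.05,0]);print('rod tool x,z,y',o.x,o.fun,'world',p+M@o.x[[0,2,1]])
# fingertip inner corner open: wrist (183,228)&(330,228), scene: inner +x corner (415,525)/8.5
def g(q):
    x,y,z=q
    return np.r_[proj(w,p+M@np.array([x,-y,z]))-(183.5,228),proj(w,p+M@np.array([x,y,z]))-(329,228),0*(proj(c,p+M@np.array([x,-y,z]))-(190+418/8.5,150+525/8.5))]
o=least_squares(g,[0.01,.046,-.02]);print('tip y free',o.x,o.fun)
for z in(0,-.01,-.02,-.03): print(z,proj(c,p+M@np.array([.01,-.0459,z]))*8.5-np.array([190,150])*8.5, proj(c,p+M@np.array([.01,.0459,z]))*8.5-np.array([190,150])*8.5)
```

```text
rod tool x,z,y [ 0.04522269 -0.12431848 -0.04574275] [2.84217094e-14 0.00000000e+00 6.25277607e-13] world [0.69259446 0.11402312 0.30147305]
tip y free [-8129.56841852  5171.21885794 17772.70903171] [-1.32557171 -0.0793749  -1.32561493  0.07655865  0.          0.        ]
0 [415.40856263 584.16340936] [215.91762762 431.25375229]
-0.01 [415.1795079  555.34595653] [214.45716465 403.26256224]
-0.02 [414.94738402 526.14237315] [212.97834968 374.91963809]
-0.03 [414.71212889 496.54484613] [211.48083459 346.21830815]
```

View pics/t4c.png

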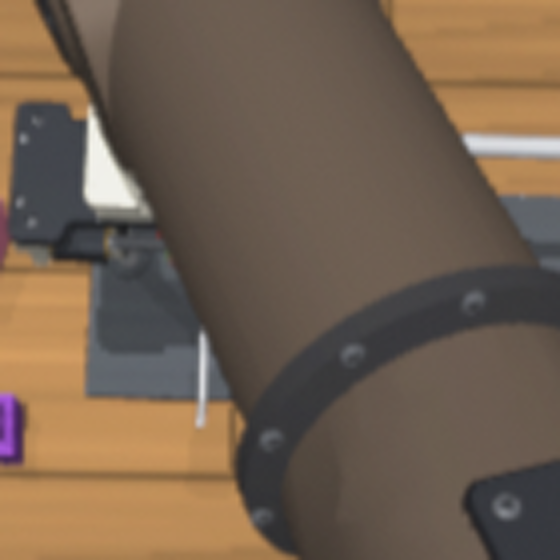

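```bash
python3 -m creep '[{"translation":[0,0,0.002],"rot":[0,0,0],"jaw":0.0918},{"translation":[0,0,0.002],"rot":[0,0,0],"jaw":0.0918},{"translation":[0,0,0],"rot":[0,0,0],"jaw":0.0918},{"translation":[0,0,0],"rot":[0,0,0],"jaw":0.0918}]' 20
python3 -m creep '[{"translation":[0,0,0],"rot":[0,0,0],"jaw":0.075},{"translation":[0,0,0],"rot":[0,0,0],"jaw":0.065},{"translation":[0,0,0],"rot":[0,0,0],"jaw":0.05},{"translation":[0,0,0],"rot":[0,0,0],"jaw":0.045},{"translation":[0,0,0],"rot":[0,0,0],"jaw":0.045},{"translation":[0,0,0],"rot":[0,0,0],"jaw":0.045},{"translation":[0,0,0],"rot":[0,0,0],"jaw":0.045},{"translation":[0,0,0],"rot":[0,0,0],"jaw":0.045}]' 15
python3 - <<'E'
from h import *; from cell import *
s=arm.observe();print(s['position'],s['force'],s['width']*.0918,s['ft_torque'])
im=optics.get_image('wrist');cv2.imwrite('pics/w8.png',im[:,:,::-1])
E
```

```text
clock: 9.03
position: [0.6466, 0.0689, 0.1729]
ee_rot: [3.141, -0.024, -0.001]
force: [-0.0, -0.1, -0.4]
width: 1.001
clock: 9.7
position: [0.6467, 0.069, 0.1732]
ee_rot: [-3.141, 0.024, -0.0]
force: [-0.4, 0.0, 0.2]
width: 0.633
[0.64668703 0.06903822 0.17316282] [-0.39335505  0.02386776  0.20924217] 0.05808068776197403 [ 0.0691661  -0.00677437  0.02723551]
```

View pics/w8.png

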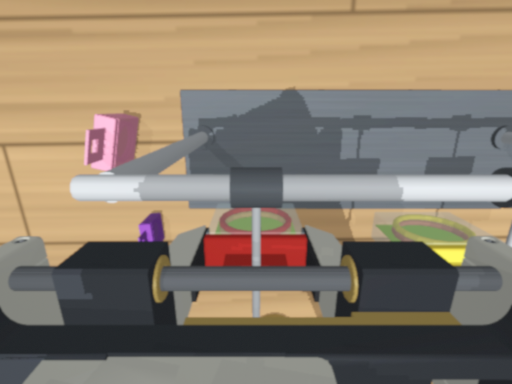

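Now gripped (58.1 mm opening), and the wire runs at column 256, centred on the lid. I'll lift 3.5 mm to centre the hole on the wire.

```bash
python3 -m creep '[{"translation":[0,0,-0.001],"rot":[0,0,0],"jaw":0.045},{"translation":[0,0,-0.001],"rot":[0,0,0],"jaw":0.045},{"translation":[0,0,-0.0015],"rot":[0,0,0],"jaw":0.045},{"translation":[0,0,0],"rot":[0,0,0],"jaw":0.045},{"translation":[0,0,0],"rot":[0,0,0],"jaw":0.045}]' 20
python3 -m creep '[{"translation":[-0.002,0,0],"rot":[0,0,0],"jaw":0.045},{"translation":[-0.002,0,0],"rot":[0,0,0],"jaw":0.045},{"translation":[0,0,0],"rot":[0,0,0],"jaw":0.045}]'
python3 - <<'E'
from h import *; from cell import *
P=np.load('p.npy');F=[]
for i in range(6):
    s=arm.observe();F.append(np.r_[s['force'],s['position'][2]]);im=optics.get_image('wrist' if i<5 else 'scene')
    if i==4: cv2.imwrite('pics/w9.png',im[:,:,::-1])
print(np.mean(F,0),np.std(F,0)); M,p=tool(s);print(p,delta(s,p,P[2])[1],s['clock'])
a=np.ascontiguousarray(im[150:220,190:260,::-1]);cv2.imwrite('pics/s9c.png',cv2.resize(a,None,fx=8.5,fy=8.5,interpolation=cv2.INTER_CUBIC))
E
```

```text
clock: 10.17
position: [0.6467, 0.0689, 0.1767]
ee_rot: [3.141, -0.024, 0.0]
force: [0.3, -0.9, -1.0]
width: 0.628
clock: 10.42
position: [0.6422, 0.0691, 0.1766]
ee_rot: [3.141, -0.023, -0.001]
force: [-0.3, -0.3, -1.7]
width: 0.631
[-0.02678113 -0.05520914 -1.61324202  0.17662031] [3.41650858e-01 5.17680124e-01 8.04668358e-01 2.99167668e-05]
[0.6427266  0.06897946 0.17662711] [ 0.00349228 -0.00390208  0.06013299] 10.6667
```

View pics/s9c.png

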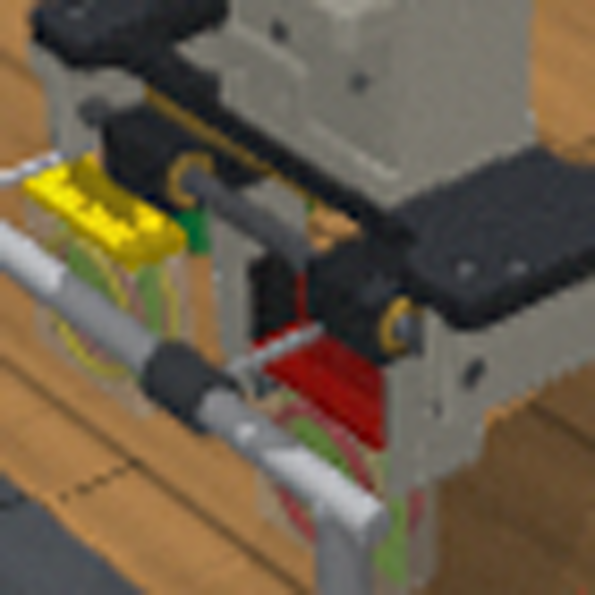

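View pics/w9.png

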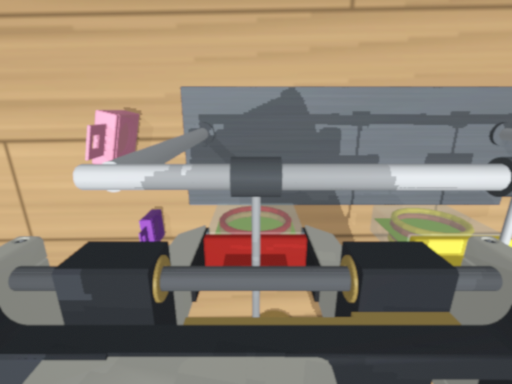

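```bash
python3 -m creep '[{"translation":[-0.005,0,0],"rot":[0,0,0],"jaw":0.045},{"translation":[-0.005,0,0],"rot":[0,0,0],"jaw":0.045},{"translation":[-0.005,0,0.001],"rot":[0,0,0],"jaw":0.045},{"translation":[-0.005,0,0.001],"rot":[0,0,0],"jaw":0.045},{"translation":[-0.005,0,0.001],"rot":[0,0,0],"jaw":0.045},{"translation":[-0.005,0,0.001],"rot":[0,0,0],"jaw":0.045},{"translation":[-0.005,0,0.001],"rot":[0,0,0],"jaw":0.045},{"translation":[-0.005,0,0.001],"rot":[0,0,0],"jaw":0.045},{"translation":[0,0,0],"rot":[0,0,0],"jaw":0.045},{"translation":[0,0,0],"rot":[0,0,0],"jaw":0.045}]'
cat > look.py <<'E'
import sys
from h import *; from cell import *
n=sys.argv[1];P=np.load('p.npy');F=[];ims={}
for cam in ['wrist','scene','wrist','scene']:
    s=arm.observe();F.append(s['force']);ims[cam]=optics.get_image(cam)
M,p=tool(s);print('F',np.mean(F,0).round(2),'p',p.round(4),'rot',delta(s,p,P[2])[1].round(2),'w',round(s['width']*91.8,1),s['clock'])
w=ims['wrist'][:,:,::-1];c=optics.camera_info('scene')
u,v=proj(c,p+[0,0,.05]);u=int(np.clip(u-45,0,400));v=int(np.clip(v-50,0,280))
a=cv2.resize(np.ascontiguousarray(ims['scene'][v:v+96,u:u+96,::-1]),(384,384),interpolation=cv2.INTER_CUBIC)
cv2.imwrite(f'pics/{n}.png',cv2.resize(cv2.hconcat([np.ascontiguousarray(w),a]),(798,342)))
E
python3 look.py a1
```

```text
clock: 11.55
position: [0.6025, 0.0696, 0.1707]
ee_rot: [3.141, -0.023, 0.0]
force: [0.7, 0.1, -1.0]
width: 0.628
F [ 0.55  0.31 -1.15] p [0.603  0.0696 0.1707] rot [-0.   -0.02  0.06] w 58.4 11.7
```

View pics/a1.png

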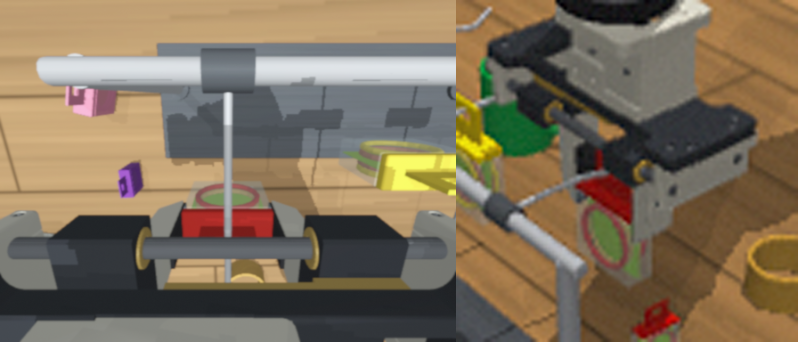

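```bash
python3 -m creep '[{"translation":[-0.005,0,0.001],"rot":[0,0,0],"jaw":0.045},{"translation":[-0.005,0,0.001],"rot":[0,0,0],"jaw":0.045},{"translation":[-0.005,0,0.001],"rot":[0,0,0],"jaw":0.045},{"translation":[-0.005,0,0.001],"rot":[0,0,0],"jaw":0.045},{"translation":[-0.005,0,0.001],"rot":[0,0,0],"jaw":0.045},{"translation":[-0.005,0,0.001],"rot":[0,0,0],"jaw":0.045},{"translation":[-0.005,0,0.001],"rot":[0,0,0],"jaw":0.045},{"translation":[-0.005,0,0.001],"rot":[0,0,0],"jaw":0.045},{"translation":[0,0,0],"rot":[0,0,0],"jaw":0.045},{"translation":[0,0,0],"rot":[0,0,0],"jaw":0.045}]'
python3 look.py a2
```

```text
clock: 12.58
position: [0.5625, 0.0701, 0.1627]
ee_rot: [3.141, -0.024, 0.0]
force: [1.1, -0.3, -2.2]
width: 0.634
F [ 0.21 -0.38 -1.46] p [0.563  0.0702 0.1627] rot [-0.   -0.02  0.06] w 57.7 12.7333
```

View pics/a2.png

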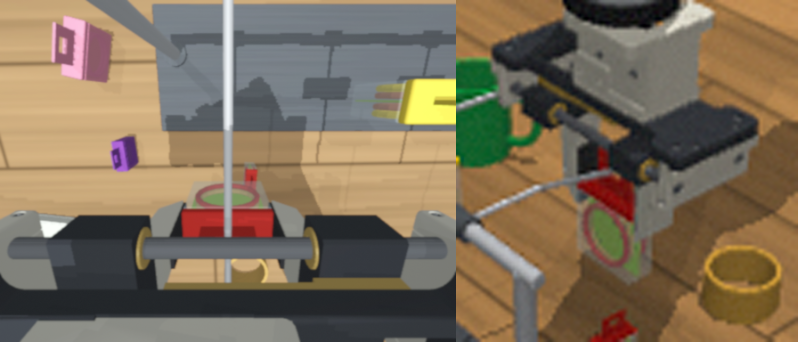

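```bash
python3 -m creep '[{"translation":[-0.005,0,0.001],"rot":[0,0,0],"jaw":0.045},{"translation":[-0.005,0,0.001],"rot":[0,0,0],"jaw":0.045},{"translation":[-0.002,0,-0.0003],"rot":[0,0,0],"jaw":0.045},{"translation":[-0.003,0,-0.0018],"rot":[0,0,0],"jaw":0.045},{"translation":[-0.003,0,-0.0018],"rot":[0,0,0],"jaw":0.045},{"translation":[0,0,0],"rot":[0,0,0],"jaw":0.045},{"translation":[0,0,0],"rot":[0,0,0],"jaw":0.045}]'
python3 look.py a3
```

```text
clock: 13.37
position: [0.5448, 0.0705, 0.1649]
ee_rot: [3.141, -0.024, 0.001]
force: [0.5, -0.2, -2.2]
width: 0.629
F [-0.11 -0.08 -1.55] p [0.5448 0.0704 0.1645] rot [ 0.   -0.01  0.06] w 57.9 13.5167
```

View pics/a3.png

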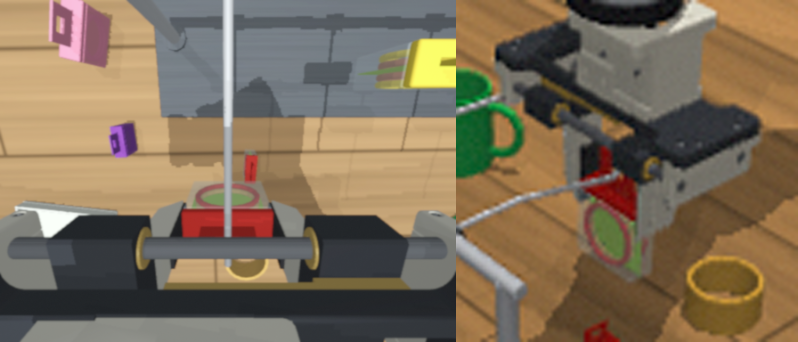

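```bash
python3 -m creep '[{"translation":[-0.003,0,-0.0018],"rot":[0,0,0],"jaw":0.045},{"translation":[-0.003,0,-0.0018],"rot":[0,0,0],"jaw":0.045},{"translation":[-0.003,0,-0.0018],"rot":[0,0,0],"jaw":0.045},{"translation":[-0.003,0,-0.0018],"rot":[0,0,0],"jaw":0.045},{"translation":[-0.003,0,-0.0018],"rot":[0,0,0],"jaw":0.045},{"translation":[0,0,0],"rot":[0,0,0],"jaw":0.045},{"translation":[0,0,0],"rot":[0,0,0],"jaw":0.045}]'
python3 look.py a4
```

```text
clock: 14.15
position: [0.5297, 0.0707, 0.1738]
ee_rot: [3.141, -0.024, 0.001]
force: [0.1, 0.2, -1.7]
width: 0.63
F [ 0.1  -0.09 -1.71] p [0.5298 0.0706 0.1735] rot [ 0.   -0.    0.06] w 58.2 14.3
```

View pics/a4.png

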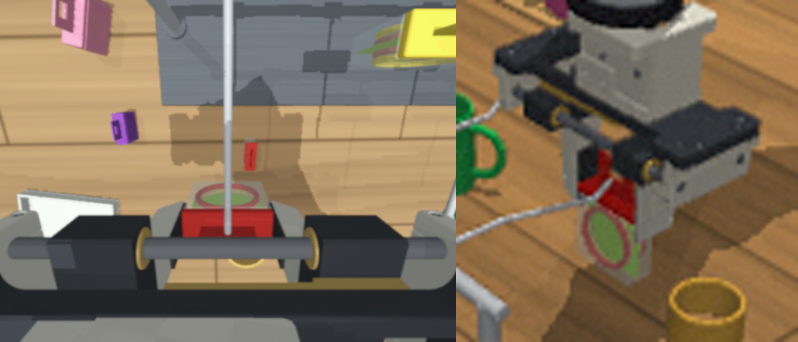

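```bash
python3 -m creep '[{"translation":[-0.003,0,-0.0015],"rot":[0,0,0],"jaw":0.045},{"translation":[-0.004,0,-0.001],"rot":[0,0,0],"jaw":0.045},{"translation":[-0.005,0,0],"rot":[0,0,0],"jaw":0.045},{"translation":[-0.006,0,0],"rot":[0,0,0],"jaw":0.045},{"translation":[-0.008,0,0],"rot":[0,0,0],"jaw":0.045},{"translation":[-0.01,0,0],"rot":[0,0,0],"jaw":0.045},{"translation":[-0.01,0,0],"rot":[0,0,0],"jaw":0.045},{"translation":[0,0,0],"rot":[0,0,0],"jaw":0.045},{"translation":[0,0,0],"rot":[0,0,0],"jaw":0.045},{"translation":[0,0,0],"rot":[0,0,0],"jaw":0.045}]'
python3 look.py a5
python3 - <<'E'
from h import *
from cell import *
T=optics.camera_info('top');S=optics.camera_info('scene')
a=cv2.imread('pics/top0.png')[215:290,95:175];cv2.imwrite('pics/tray.png',cv2.resize(a,None,fx=7,fy=7,interpolation=cv2.INTER_CUBIC))
a=cv2.imread('pics/scene0.png')[235:300,320:410];cv2.imwrite('pics/tray2.png',cv2.resize(a,None,fx=7,fy=7,interpolation=cv2.INTER_CUBIC))
E
```

```text
clock: 15.18
position: [0.484, 0.0713, 0.1763]
ee_rot: [3.141, -0.024, 0.001]
force: [0.1, -1.5, -1.1]
width: 0.631
F [ 0.51  0.26 -1.38] p [0.4841 0.0714 0.176 ] rot [-0.01 -0.02  0.05] w 57.5 15.3333
```

View pics/a5.png

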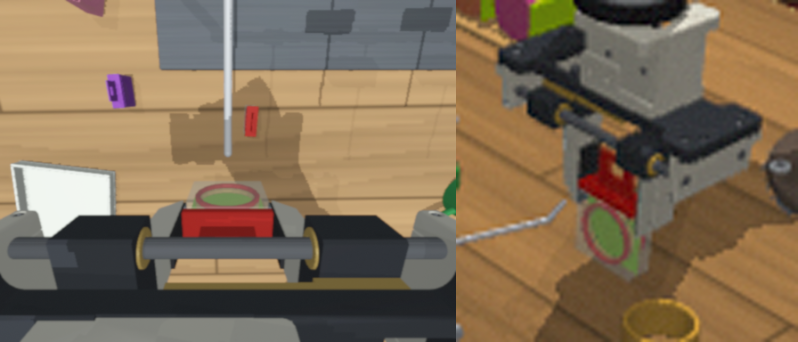

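View pics/tray.png

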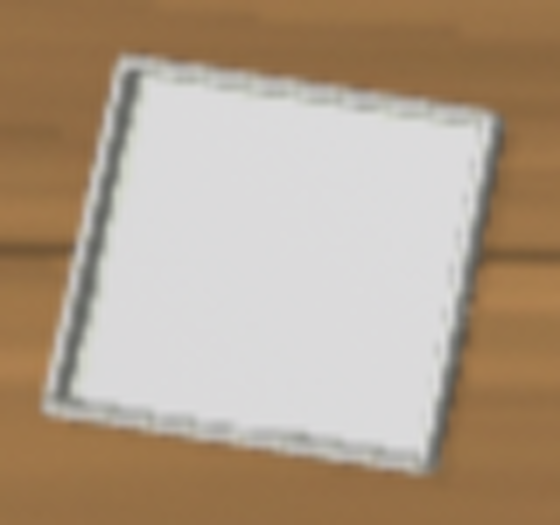

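View pics/tray2.png

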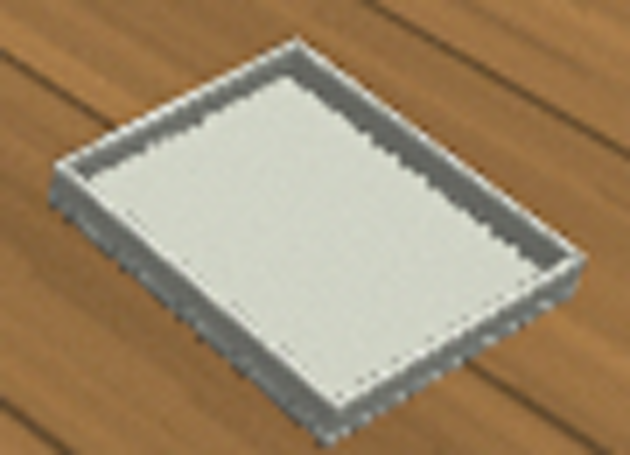

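Run:
```python
from h import *; from cell import *
T=optics.camera_info('top');S=optics.camera_info('scene')
for c,L in((T,[(112.1,223.1),(166,231),(156.4,282.1),(101.4,273.3)]),(S,[(362.4,240.7),(403.3,271.9),(368.3,293.3),(328.3,258.6)])):
    q=np.array([onplane(c,u,.02) for u in L]);print(q.round(4),q.mean(0))
s=arm.observe();P=np.load('p.npy');print(delta(s,[.407,.321,.176],P[2]))
```

```text
[[0.4779 0.3809 0.02  ]
 [0.4598 0.2423 0.02  ]
 [0.3316 0.2592 0.02  ]
 [0.3513 0.3977 0.02  ]] [0.40514567 0.32001677 0.02      ]
[[0.3346 0.2616 0.02  ]
 [0.3545 0.3979 0.02  ]
 [0.4802 0.3803 0.02  ]
 [0.4614 0.2445 0.02  ]] [0.40766568 0.32107064 0.02      ]
(array([-8.08394696e-02, -2.48376043e-01, -6.35877733e-06]), array([-0.00759555, -0.00490236,  0.05247295]))
```

```bash
python3 -m creep '[{"translation":[-0.008,-0.015,0],"rot":[0,0,0],"jaw":0.045},{"translation":[-0.008,-0.0255,0],"rot":[0,0,0],"jaw":0.045},{"translation":[-0.008,-0.0255,0],"rot":[0,0,0],"jaw":0.045},{"translation":[-0.008,-0.0255,0],"rot":[0,0,0],"jaw":0.045},{"translation":[-0.008,-0.0255,0],"rot":[0,0,0],"jaw":0.045},{"translation":[-0.008,-0.0255,0],"rot":[0,0,0],"jaw":0.045},{"translation":[-0.008,-0.0255,0],"rot":[0,0,0],"jaw":0.045},{"translation":[-0.008,-0.0255,0],"rot":[0,0,0],"jaw":0.045},{"translation":[-0.008,-0.0255,0],"rot":[0,0,0],"jaw":0.045},{"translation":[-0.008,-0.0255,0],"rot":[0,0,0],"jaw":0.045},{"translation":[0,0,0],"rot":[0,0,0],"jaw":0.045},{"translation":[0,0,0],"rot":[0,0,0],"jaw":0.045}]'
python3 -m creep '[{"translation":[0,0,0.01],"rot":[0,0,0],"jaw":0.045},{"translation":[0,0,0.02],"rot":[0,0,0],"jaw":0.045},{"translation":[0,0,0.02],"rot":[0,0,0],"jaw":0.045},{"translation":[0,0,0.02],"rot":[0,0,0],"jaw":0.045},{"translation":[0,0,0.02],"rot":[0,0,0],"jaw":0.045},{"translation":[0,0,0.02],"rot":[0,0,0],"jaw":0.045},{"translation":[0,0,0.01],"rot":[0,0,0],"jaw":0.045},{"translation":[0,0,0],"rot":[0,0,0],"jaw":0.045},{"translation":[0,0,0],"rot":[0,0,0],"jaw":0.045}]'
python3 look.py a6
```

```text
clock: 16.38
position: [0.4066, 0.3189, 0.1759]
ee_rot: [-3.141, 0.018, 0.001]
force: [-1.0, -0.6, -1.8]
width: 0.629
clock: 17.13
position: [0.4075, 0.3163, 0.0558]
ee_rot: [3.141, -0.025, -0.001]
force: [0.6, -0.1, -0.6]
width: 0.63
F [ 0.12  0.09 -1.04] p [0.4081 0.3175 0.0571] rot [-0.06 -0.08  0.04] w 57.9 17.2833
```

View pics/a6.png

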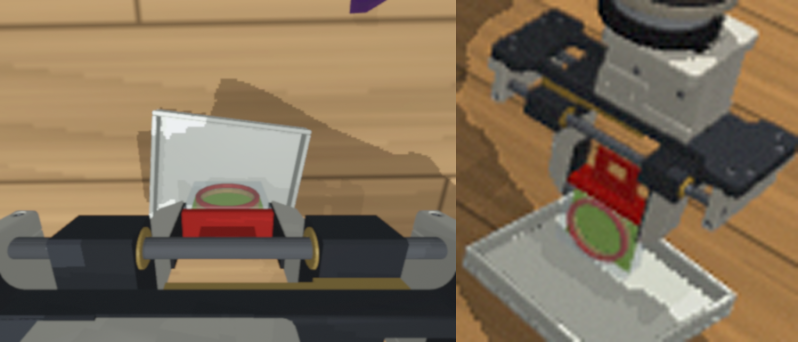

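```bash
python3 -m creep '[{"translation":[0,0,0.006],"rot":[0,0,0],"jaw":0.045},{"translation":[0,0,0.006],"rot":[0,0,0],"jaw":0.045},{"translation":[0,0,0.005],"rot":[0,0,0],"jaw":0.045},{"translation":[0,0,0.004],"rot":[0,0,0],"jaw":0.045},{"translation":[0,0,0.003],"rot":[0,0,0],"jaw":0.045},{"translation":[0,0,0.002],"rot":[0,0,0],"jaw":0.045},{"translation":[0,0,0],"rot":[0,0,0],"jaw":0.045},{"translation":[0,0,0],"rot":[0,0,0],"jaw":0.045}]'
python3 look.py a7
```

```text
clock: 18.0
position: [0.4073, 0.3171, 0.0299]
ee_rot: [3.141, -0.023, -0.0]
force: [0.3, 0.1, -1.2]
width: 0.629
F [-0.11  0.01 -1.36] p [0.4075 0.3172 0.0302] rot [-0.01 -0.02  0.06] w 57.8 18.15
```

View pics/a7.png

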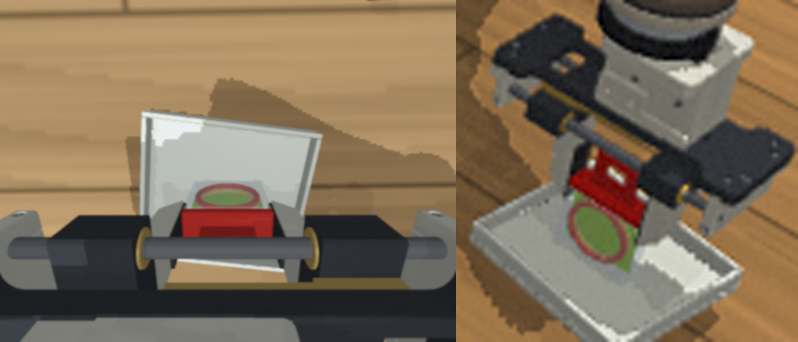

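```bash
for i in 1; do :; done; python3 -m creep '[{"translation":[0,0,0.001],"rot":[0,0,0],"jaw":0.045},{"translation":[0,0,0.001],"rot":[0,0,0],"jaw":0.045},{"translation":[0,0,0.001],"rot":[0,0,0],"jaw":0.045},{"translation":[0,0,0.001],"rot":[0,0,0],"jaw":0.045},{"translation":[0,0,0.001],"rot":[0,0,0],"jaw":0.045},{"translation":[0,0,0],"rot":[0,0,0],"jaw":0.045},{"translation":[0,0,0],"rot":[0,0,0],"jaw":0.045}]'
python3 -m creep '[{"translation":[0,0,0.001],"rot":[0,0,0],"jaw":0.045},{"translation":[0,0,0],"rot":[0,0,0],"jaw":0.045}]'
python3 look.py a8
```

```text
clock: 18.78
position: [0.4073, 0.317, 0.0249]
ee_rot: [3.141, -0.024, -0.0]
force: [-1.0, -0.3, -1.5]
width: 0.627
clock: 18.95
position: [0.4074, 0.317, 0.0239]
ee_rot: [3.141, -0.024, -0.0]
force: [-0.6, 0.3, -1.4]
width: 0.627
F [-0.34  0.28 -1.92] p [0.4074 0.3171 0.024 ] rot [0.   0.   0.06] w 58.0 19.1
```

```bash
python3 -m creep '[{"translation":[0,0,0.001],"rot":[0,0,0],"jaw":0.045},{"translation":[0,0,0],"rot":[0,0,0],"jaw":0.045}]'
python3 look.py a9
python3 -m creep '[{"translation":[0,0,0.001],"rot":[0,0,0],"jaw":0.045},{"translation":[0,0,0],"rot":[0,0,0],"jaw":0.045}]'
python3 look.py a10
```

```text
clock: 19.32
position: [0.4076, 0.3172, 0.0234]
ee_rot: [-3.141, 0.024, -0.001]
force: [-0.2, -1.4, 3.7]
width: 0.627
F [-0.66 -0.74  4.68] p [0.4076 0.3172 0.0233] rot [-0.01 -0.03  0.06] w 57.9 19.4667
clock: 19.68
position: [0.4078, 0.3172, 0.0231]
ee_rot: [3.141, -0.024, 0.002]
force: [-2.8, -4.3, 17.3]
width: 0.629
F [-2.93 -3.89 17.21] p [0.4078 0.3172 0.0231] rot [-0.01 -0.07  0.06] w 58.1 19.8333
```

View pics/a10.png

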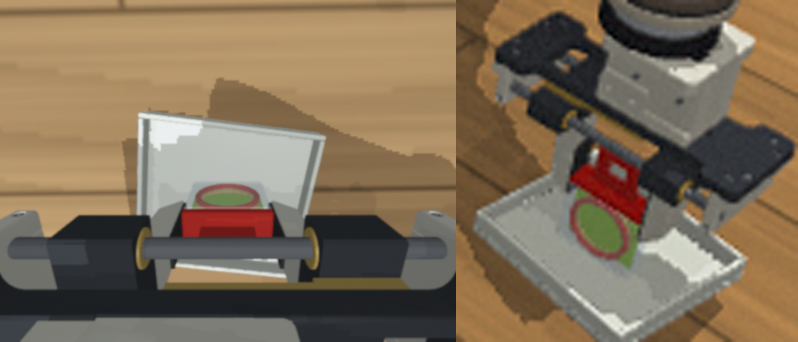

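Contact with the tray floor came exactly where predicted. I'll ease off 1 mm, check, then release.

```bash
python3 -m creep '[{"translation":[0,0,-0.001],"rot":[0,0,0],"jaw":0.045},{"translation":[0,0,0],"rot":[0,0,0],"jaw":0.045},{"translation":[0,0,0],"rot":[0,0,0],"jaw":0.045}]'
python3 -m creep '[{"translation":[0,0,0],"rot":[0,0,0],"jaw":0.06},{"translation":[0,0,0],"rot":[0,0,0],"jaw":0.066},{"translation":[0,0,0],"rot":[0,0,0],"jaw":0.08},{"translation":[0,0,0],"rot":[0,0,0],"jaw":0.0918},{"translation":[0,0,0],"rot":[0,0,0],"jaw":0.0918},{"translation":[0,0,0],"rot":[0,0,0],"jaw":0.0918}]'
python3 look.py b1
```

```text
clock: 20.13
position: [0.4075, 0.3172, 0.0232]
ee_rot: [-3.141, 0.024, -0.0]
force: [-1.1, -1.4, 6.5]
width: 0.631
clock: 20.63
position: [0.4074, 0.317, 0.0229]
ee_rot: [3.141, -0.024, -0.0]
force: [-0.2, -0.2, 0.2]
width: 0.957
F [ 0.    0.02 -0.14] p [0.4074 0.3171 0.023 ] rot [0.   0.   0.06] w 91.4 20.7833
```

View pics/b1.png

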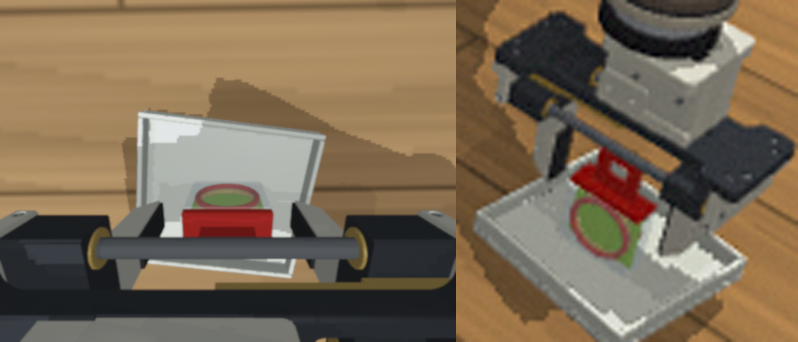

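The pack stands on its own with the fingers clear on both sides. Retreat straight up, slowly at first.

```bash
python3 -m creep '[{"translation":[0,0,-0.005],"rot":[0,0,0],"jaw":0.0918},{"translation":[0,0,-0.01],"rot":[0,0,0],"jaw":0.0918},{"translation":[0,0,-0.015],"rot":[0,0,0],"jaw":0.0918},{"translation":[0,0,-0.02],"rot":[0,0,0],"jaw":0.0918},{"translation":[0,0,-0.025],"rot":[0,0,0],"jaw":0.0918},{"translation":[0,0,-0.025],"rot":[0,0,0],"jaw":0.0918},{"translation":[0,0,-0.025],"rot":[0,0,0],"jaw":0.0918},{"translation":[0,0,-0.025],"rot":[0,0,0],"jaw":0.0918},{"translation":[0,0,0],"rot":[0,0,0],"jaw":0.0918},{"translation":[0,0,0],"rot":[0,0,0],"jaw":0.0918},{"translation":[0,0,0],"rot":[0,0,0],"jaw":0.0918}]'
python3 look.py b2
python3 - <<'E'
from cell import *;import cv2
cv2.imwrite('pics/sf.png',optics.get_image('scene')[:,:,::-1]);print(arm.observe()['dq'].round(3))
E
```

```text
clock: 21.75
position: [0.4073, 0.3168, 0.1732]
ee_rot: [3.141, -0.024, 0.001]
force: [0.7, 0.7, 0.3]
width: 1.0
F [0.56 0.47 0.25] p [0.4069 0.3166 0.1722] rot [0.07 0.08 0.07] w 91.7 21.9
[-0.002 -0.001 -0.001 -0.003  0.002  0.    -0.   ]
```

View pics/sf.png

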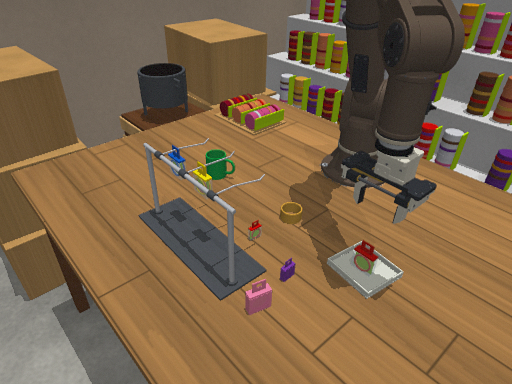

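View pics/b2.png

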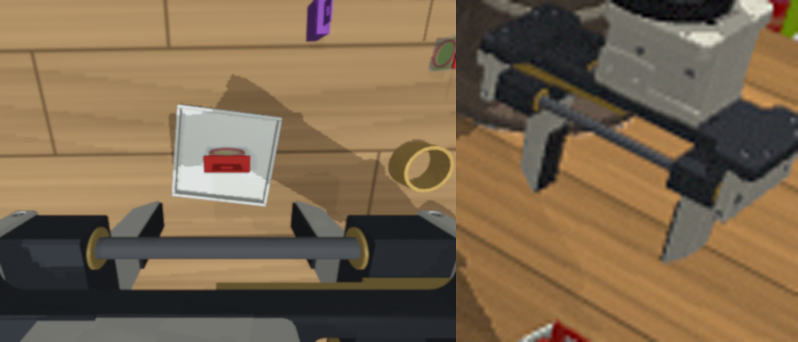

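The pack stands upright in the middle of the tray. Blue, yellow, mug and bangles are where they were in the first picture, so I'm handing in.

```bash
python3 -c "
from cell import arm
print(arm.sign_off())"
```

```text
the job is handed in; nothing more can be done
None
```

The red pack is standing upright, released, near the middle of the white order tray. I handed the job in at about 22 s on the robot's clock; the interface gives no verdict.

**How it went:** I gripped the pack at its sides and lifted it 3.5 mm to centre the hole on the wire. I then followed the wire along its sag of roughly 11.5° and up over the bent end. Up to the placing, the force readings showed only the pack's weight, about 1.5 N, so the hanger was not loaded. I lowered the pack until it met the tray floor, eased off, opened the jaws and retreated straight up.

**Last checks:** The final pictures show the pack upright in the tray and the gripper well clear. By eye, the blue and yellow packs, the mug and the bangle stack are where they were in the first picture; I did not re-measure their positions.

**What disagreed or went wrong:**
- **Fingertip position:** The camera images put the fingertips about 34 mm further back than the stated tool frame says. Because of this, my first grip closed above the lid, beside the hanger, and caught nothing. The forces stayed within noise, so I reopened, went lower by the images and gripped properly at 58 mm.
- **Placing force:** The last 1 mm step onto the tray pressed with about 17 N before I eased off. The pack was already off the stand by then, so the hanger limit did not apply.
- **Lid height:** The images put the lid about 4 mm lower than the stated dimensions do. The stated dimensions fitted, since the pack met the tray floor where they predicted.

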